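# Let a tin out of the gravity dispenser

## Robot

A 6-joint arm with a two-finger parallel gripper is mounted at the origin on a cart in front of the work surface, level with it; the furniture and walls round the work are solid. World frame = base frame: x ahead of the robot, y to its left, z up, the work surface at z = 0. Lengths are in m, angles in rad, forces in N, time in s.
With the tool pointing down it reaches from about 0.375 to 0.9 m from the base axis. Payload 3.1 kg.
Tool frame: the origin (TCP) lies midway between the tips of the shut fingers; the grasp point (between the pads) lies r.grip_depth behind it (r.grip_depth is the distance from the TCP to the grasp point, in m); z points along the fingers, y is the line along which they close (so a half turn about z gives the same grasp; the last joint's range is limited). The gripper opens to 87 mm and grips with 3 to 60 N. Pads are 19 mm wide; open, the fingers measure 117 mm over their backs; the gripper's body (75 mm by 190 mm) begins 51 mm behind the grasp point.
Start: joints at [1.056, 0.527, 1.433, -0, 1.181, -0.178], TCP at [0.207, 0.59, 0.223] pointing down, gripper open.
Joint ranges: [-3.08, 3.08], [-0.75, 2.2], [0.22, 2.44], [-1.43, 4.57], [0, 2.65], [-2.85, 2.85]. Speed limits (rad/s): [2.79, 2.79, 3.14, 3.14, 3.14, 3.14].

## Interface

Orientations are given as a unit quaternion [x, y, z, w].
In Python, from bench import r gives the robot as it stands.
- The arm moves only by the shell command python3 -m crank 'ROWS' [OPENING] [FORCE]. ROWS is JSON, a list of rows, each a list of 6 numbers: the shift along the tool's x, y, z in mm, then the turn, a rotation vector about the tool's x, y, z in rad. A call has 1 to 20 rows; each row is the pose to reach, as a shift and turn from the pose commanded when the call began, along the tool's axes at that moment; what a row does not reach only later rows make up. A row lasts 1/10 s, in which the tool goes at most 50 mm and 8.59 degrees, less where a joint would pass 70% of its speed; a pose out of reach is approached as far as the arm can. A call with a gripper value outside its range is refused whole. OPENING is the gripper's target within -1 to 1 (fully open at 1, half-way at 0, shut at -1), set as the call begins (- or left out, the last holds). The fingers move at their own pace and stop on an object; FORCE is the grip in N (left out, the last holds). Time passes only in rows, so rows that repeat a pose let the fingers close. It gives the time, the measured TCP pose, the force, the opening and the grip force at its end, in the units of the state.
- r.get_obs(): the state, without advancing time (a new reading comes with each control period).
- r.capture(name): name is "scene" or "top" or "wrist"; returns a dict with "frame" (480x640x3 uint8, red, green, blue), "mtx" (3x3 intrinsics, pixels), "rvec" (rotation vector, rad) and "tvec" (3), from world to camera coordinates, as OpenCV has them. Camera axes: x right, y down, z forward; pixel columns grow to the right and rows downward; lengths in m; the calibration is good to about 2 mm. A picture is of the moment at which its call begins. There is no depth.
- r.close_job(): hands the job in; it is judged then, once.
Trained networks look in a picture, given as the dict that the camera call returned (one of the last four; its "shot" number tells which), for a name from the list of things; names that differ only in an ending like _2 or _b are one class to them, and where a whole thing is asked for, a point or a joint stands for the part that bears it (a point fixed in the world has none). Each returns a list of dicts, best first, with "conf" (0 to 1); they miss things now and then, are a little off and sometimes report something else, mostly with a low value. They report only what shows in the picture. A call takes as long as a camera call. They do not tell look-alikes from the thing itself.
- r.spot_in(target, picture): "centre" ([x, y, z] in m, in world coordinates, good to about 4 mm: the middle of the surface that is visible of it).
The state is a dict: "time": time; "qpos": joint angles; "qvel": joint speeds; "tau": joint torques, N m; "eef_pos": TCP position; "eef_rot": TCP orientation; "ft_force": force on the tool from outside, world axes, zero at the start; "ft_torque": the same for the moment, N m; "finger_gap": finger opening in m; "grasp_force": force on a finger pad.
Only numpy, scipy, OpenCV 4.12 (cv2) and the standard library are available. Lean on these libraries where they do the work, as an engineer would, in place of code of your own. Each camera call takes 0.05 s, during which the arm holds its last target. There are 200 camera calls.

## Task

Let the tin out of its dispenser: press down the rear end of that dispenser's rocking lever so that the gate lifts and the tin rolls by itself into the catch tray, then press the front end of the lever down so that the gate is fully shut again. Use the fingers only to press the lever: do not touch, grasp or lift the tin, and leave the other dispenser with the spice jar, and everything standing around, alone.

Things in the scene. Friction and masses are not known exactly. Their poses are not given: they have to be found in the camera images.
- tin_dispenser: the narrower of two sheet-steel dispensers (98 mm wide, lane 78 mm), holds the tin; fixed; origin at the centre of its underside, x axis from front (catch tray, robot side) to back, z up. x -106 to +100 mm. The ramp falls 10 degrees to the front and ends at x = -30 mm; then a catch tray to x = -100 mm with a lip 45 mm high. Lever pin at x = +70, z = 115 mm
- tin_rocker (a joint): rocking lever along x above the lane of the tin dispenser. 0 rad = gate shut, lever level; grows to a hard stop at 0.5 as the REAR end (away from the tray) is pressed down and the front end with the gate rises. A stiff pin (0.2 N m friction) keeps it where it is left: about 4 N on the rear pad opens it, 3 N on the front pad shuts it. The tin is freed at about 0.4 rad
- tin_rear_pad (a point): centre of the top face of the flat rear pad (34 mm along the lever, 28 mm across) of the tin dispenser's lever, 55 mm behind the pin; 125 mm above the worktop with the gate shut; goes down about 28 mm when pressed to the stop. Moves and tilts with the lever. There is free air below it
- tin_front_pad (a point): centre of the top face of the same-sized front pad, 80 mm in front of the pin, above the gate plate; 125 mm above the worktop with the gate shut, about 162 mm with it fully open; pressing it down shuts the gate. Moves and tilts with the lever
- tin_mid (a point): centre of the short food tin (57 mm diameter, 72 mm long) lying across the lane behind the shut gate; once freed it rolls by itself into the catch tray and stops at the lip within about 1 s; there its centre lies about 71 mm in front of the dispenser's origin and 40 mm above the worktop
- jar_dispenser: the wider dispenser (136 mm wide, lane 116 mm), holds a spice jar and must be left alone; otherwise built just like the narrow one, with its own lever, same origin and axes
- jar_rocker (a joint): rocking lever along x above the lane of the jar dispenser. 0 rad = gate shut, lever level; grows to a hard stop at 0.5 as the REAR end (away from the tray) is pressed down and the front end with the gate rises. A stiff pin (0.2 N m friction) keeps it where it is left: about 4 N on the rear pad opens it, 3 N on the front pad shuts it. To be left at 0
- jar_rear_pad (a point): centre of the top face of the flat rear pad (34 mm along the lever, 28 mm across) of the jar dispenser's lever, 55 mm behind the pin; 125 mm above the worktop with the gate shut; goes down about 28 mm when pressed to the stop. Moves and tilts with the lever. There is free air below it
- jar_front_pad (a point): centre of the top face of the same-sized front pad, 80 mm in front of the pin, above the gate plate; 125 mm above the worktop with the gate shut, about 162 mm with it fully open; pressing it down shuts the gate. Moves and tilts with the lever
- jar_mid (a point): centre of the spice jar (45 mm thick, 100 mm long) lying behind the gate of the wide dispenser
- tall_jar_mid (a point): a tall glass spice jar, 45 mm wide, 108 mm tall, standing between the dispensers near the front; the point is its centre, 54 mm up. A loose bystander, to be left where it is
- square_jar_mid (a point): a glass spice jar, 42 mm wide, 99 mm tall, standing between the dispensers further back; the point is its centre, 50 mm up. A loose bystander, to be left where it is
- garlic_cup_mid (a point): a lidded deli cup, 66 mm wide, 60 mm tall, right of the dispensers; the point is its centre, 30 mm up. A loose bystander, to be left where it is
- gas_mid (a point): a short gas cartridge, 67 mm wide, 126 mm tall, right of the dispensers; the point is its centre, 63 mm up. A loose bystander, to be left where it is
- shaker_mid (a point): a small pepper shaker, 44 mm wide, 90 mm tall, left of the dispensers; the point is its centre, 45 mm up. A loose bystander, to be left where it is
- tin: the same tin; origin at the centre of its one flat end, z along its axis (it lies, so z is level)
- jar: the spice jar in the wide dispenser; origin at the centre of its bottom, z along its axis
Not all that is in view belongs to the job. Leave any pink look-alike of the tin alone.

How it is judged:
By the outcome, as a careful person would: the job done as asked, in the order asked, and still so for the second after the job is handed in, with the robot touching nothing.
It also fails if it takes over 48 s, if anything falls off the work surface, if the arm or the gripper's body presses on something with over 40 N, if the wrist force passes 120 N, or if a joint passes its speed limit or range.

## Working session

There is one attempt and no reset: what is moved stays moved. The work goes in short steps, Python scripts to look and compute and a shell command to move; the robot and the scene stay as the last step left them, time stands still between calls to the robot, and variables do not carry over. Pictures are saved under pics/ and viewed, at most 10 in all, crops included, and the job is handed in when it is done.

```bash
mkdir -p pics
python3 - <<'E'
from bench import r
import cv2,numpy as np
o=r.get_obs();print(o['time'],o['eef_pos'],o['eef_rot'],o['finger_gap'],r.grip_depth)
for c in('scene','top'):
    p=r.capture(c);cv2.imwrite(f'pics/{c}0.png',p['frame'][:,:,::-1])
    for n in('tin_dispenser','tin_rear_pad','tin_front_pad','tin_mid','jar_dispenser','jar_rear_pad','jar_front_pad','tall_jar_mid','square_jar_mid','garlic_cup_mid','gas_mid','shaker_mid'):
        print(c,n,[(np.round(d['centre'],3).tolist(),round(d['conf'],2),cv2.projectPoints(np.array([d['centre']]),p['rvec'],p['tvec'],p['mtx'],None)[0].ravel().round().tolist()) for d in r.spot_in(n,p)[:3]])
E
```

```text
0.0 [0.20613408 0.58924379 0.22157475] [ 1.67603675e-01  9.85853862e-01 -1.01485555e-03 -3.74739986e-04] 0.08689806388797384 0.0187
scene tin_dispenser []
scene tin_rear_pad []
scene tin_front_pad [([0.497, 0.321, 0.121], 0.62, [279.0, 201.0])]
scene tin_mid [([0.478, 0.3, 0.08], 0.6, [278.0, 220.0]), ([0.639, 0.393, 0.039], 0.48, [310.0, 201.0])]
scene jar_dispenser []
scene jar_rear_pad [([0.434, 0.059, 0.116], 0.97, [313.0, 259.0]), ([0.409, 0.461, 0.05], 0.4, [228.0, 211.0])]
scene jar_front_pad [([0.435, 0.065, 0.112], 0.65, [313.0, 259.0])]
scene tall_jar_mid [([0.356, 0.17, 0.069], 0.73, [261.0, 264.0]), ([0.434, 0.054, 0.046], 0.26, [315.0, 285.0])]
scene square_jar_mid [([0.6, 0.201, 0.077], 0.6, [337.0, 224.0])]
scene garlic_cup_mid [([0.413, -0.16, 0.061], 0.69, [363.0, 337.0]), ([0.479, 0.31, 0.048], 0.62, [277.0, 229.0]), ([0.479, 0.3, 0.08], 0.61, [278.0, 220.0])]
scene gas_mid [([0.374, -0.28, 0.079], 0.84, [386.0, 375.0]), ([0.408, 0.458, 0.05], 0.52, [228.0, 212.0])]
scene shaker_mid [([0.408, 0.457, 0.052], 0.95, [228.0, 212.0]), ([0.494, 0.322, 0.119], 0.45, [278.0
[... 548 characters left out ...]
[335.0, 256.0])]
top jar_rear_pad [([0.517, 0.072, 0.124], 0.71, [334.0, 223.0]), ([0.533, 0.331, 0.119], 0.2, [216.0, 213.0])]
top jar_front_pad [([0.52, 0.068, 0.118], 0.91, [335.0, 222.0]), ([0.535, 0.326, 0.121], 0.33, [218.0, 213.0])]
top tall_jar_mid [([0.364, 0.186, 0.11], 0.94, [280.0, 292.0])]
top square_jar_mid [([0.602, 0.22, 0.095], 0.67, [269.0, 185.0])]
top garlic_cup_mid [([0.415, -0.15, 0.055], 0.6, [428.0, 272.0])]
top gas_mid [([0.396, -0.244, 0.099], 0.96, [473.0, 282.0]), ([0.533, 0.322, 0.122], 0.72, [220.0, 213.0]), ([0.517, 0.064, 0.124], 0.34, [337.0, 223.0])]
top shaker_mid [([0.412, 0.468, 0.077], 0.86, [157.0, 267.0]), ([0.461, 0.082, 0.076], 0.64, [328.0, 249.0])]
```

Run:
```python
import cv2
a=cv2.imread('pics/top0.png')[140:330,130:400];cv2.imwrite('pics/top0c.png',cv2.resize(a,(798,562),interpolation=cv2.INTER_CUBIC))
```

```text
(no output)
```

View pics/scene0.png

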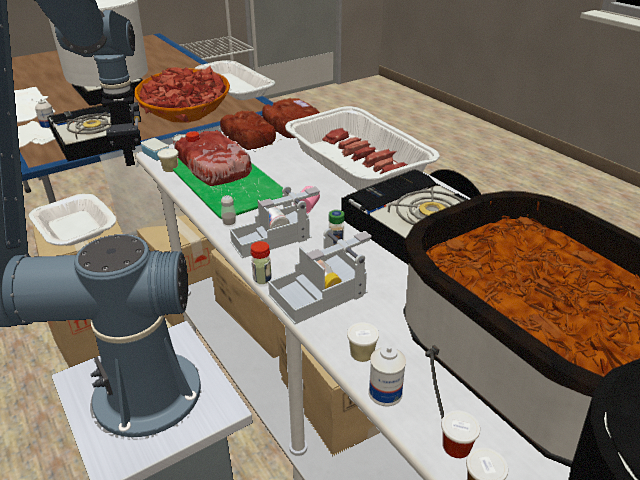

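View pics/top0c.png

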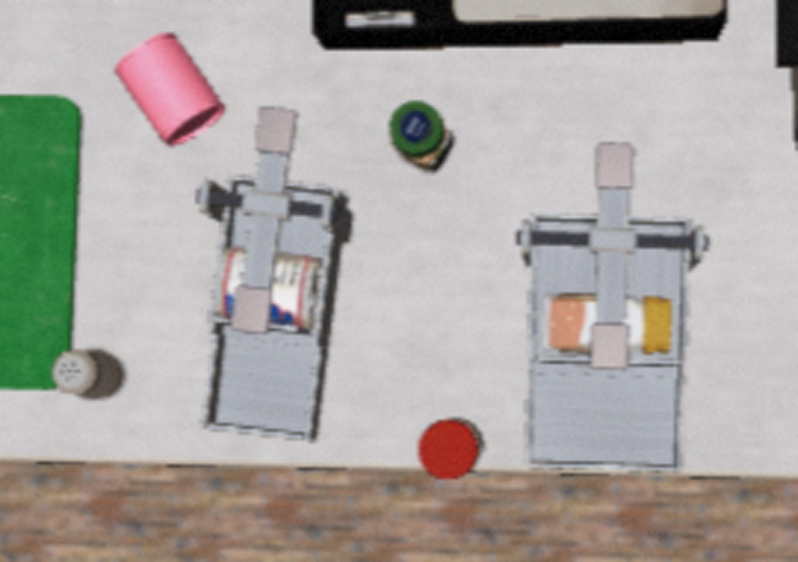

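The scene shows the narrow dispenser (about 275,225) on the left, with the shaker to its left and two jars to its right. In the top crop, the tin lever's rear pad is at (276,129) and its front pad at (250,309), which is (223.4,183.6) and (214.6,244.5) in full-frame pixels. The pink look-alike is at (170,90).

```bash
cat > h.py <<'E'
from bench import r
import cv2,numpy as np
from scipy.spatial.transform import Rotation as R
def back(p,uv,z):
    Rm=cv2.Rodrigues(np.array(p['rvec'],float))[0];t=np.array(p['tvec'],float).ravel()
    d=Rm.T@np.linalg.inv(p['mtx'])@[*uv,1];c=-Rm.T@t
    return c+d*(z-c[2])/d[2]
def rel(target,yaw=None):
    """shift (mm) in tool axes and turn about world z (rad) to get there; yaw = heading of tool y"""
    o=r.get_obs();q=R.from_quat(o['eef_rot']);m=q.as_matrix()
    s=m.T@(np.array(target)-o['eef_pos'])*1000
    t=0 if yaw is None else yaw-np.arctan2(m[1,1],m[0,1])
    return s.round(1),(m.T@[0,0,t]).round(3)
E
python3 - <<'E'
from h import *
p=r.capture('top')
a=back(p,(223.4,183.6),.125);b=back(p,(214.6,244.5),.125)
d=a-b;print(a,b,np.linalg.norm(d)); yaw=np.arctan2(d[1],d[0]);print(yaw)
print(rel([*a[:2],.22],yaw+np.pi/2), rel([*a[:2],.145],yaw+np.pi/2))
E
```

```text
[0.5987335  0.31667849 0.125     ] [0.4639378  0.33107185 0.125     ] 0.1355619718764531
-0.10637603380520987
(array([-460.5, -128.2,    2.5]), array([ 0.  , -0.  , -0.23])) (array([-460.5, -128.2,   77.5]), array([ 0.  , -0.  , -0.23]))
```

```bash
python3 -m crank '[[-40,-11,0,0,0,-0.02],[-85,-24,0,0,0,-0.04],[-130,-36,0,0,0,-0.07],[-175,-49,0,0,0,-0.09],[-220,-61,0,0,0,-0.11],[-265,-74,0,0,0,-0.13],[-310,-86,0,0,0,-0.16],[-350,-98,0,0,0,-0.18],[-390,-108,0,0,0,-0.2],[-425,-118,0,0,0,-0.22],[-450,-125,0,0,0,-0.23],[-460,-128,10,0,0,-0.23],[-460,-128,30,0,0,-0.23],[-460,-128,45,0,0,-0.23],[-460,-128,50,0,0,-0.23],[-460,-128,50,0,0,-0.23]]' -1 20
python3 - <<'E'
from h import *
for c in('top','wrist'):
    p=r.capture(c);f=p['frame']
    cv2.imwrite(f'pics/{c}1.png',f[:,:,::-1])
    for n in ('tin_rear_pad','tin_front_pad'): print(c,n,[(np.round(d['centre'],3).tolist(),round(d['conf'],2)) for d in r.spot_in(n,p)[:2]])
print(rel([.599,.317,.13],np.pi/2-.106),r.get_obs()['finger_gap'])
E
```

```text
time: 2.95
eef_pos: [0.5968, 0.3175, 0.171]
eef_rot: [0.053, 0.999, -0.001, -0.002]
ft_force: [0.9, -0.3, 0.0]
finger_gap: 0.0004
grasp_force: 0.0
top tin_rear_pad []
top tin_front_pad []
wrist tin_rear_pad [([0.512, 0.325, 0.126], 0.58)]
wrist tin_front_pad [([0.516, 0.327, 0.12], 0.66)]
(array([-0.3, -0.5, 43.6]), array([-0.,  0., -0.])) 0.00012047910907549153
```

View pics/wrist1.png

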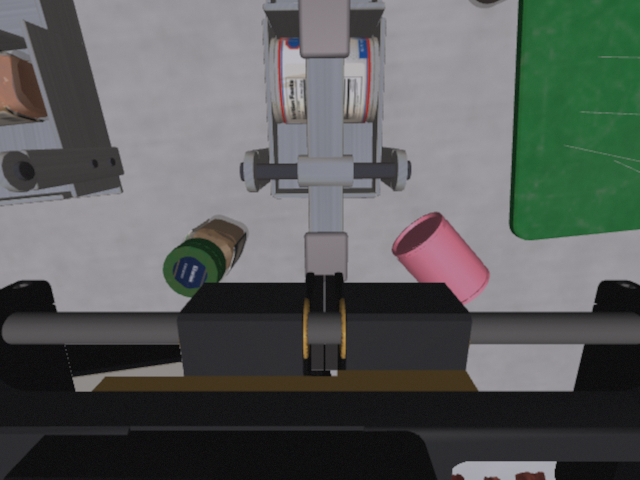

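The wrist view shows the fingers (325,310) in line with the lever, over the rear pad (326,255). Now press.

```bash
python3 -m crank '[[0,0,15,0,0,0],[0,0,30,0,0,0],[0,0,40,0,0,0],[0,0,45,0,0,0],[0,0,50,0,0,0],[0,0,55,0,0,0],[0,0,60,0,0,0],[0,0,64,0,0,0],[0,0,67,0,0,0],[0,0,67,0,0,0]]'
```

```text
time: 4.25
eef_pos: [0.5991, 0.3172, 0.1062]
eef_rot: [0.053, 0.999, 0.0, 0.001]
ft_force: [-0.5, -0.5, 2.6]
finger_gap: 0.0005
grasp_force: 1.2
```

```bash
python3 -m crank '[[0,0,2,0,0,0],[0,0,4,0,0,0],[0,0,5,0,0,0],[0,0,6,0,0,0],[0,0,6,0,0,0]]'
python3 - <<'E'
from h import *
for c in('scene','wrist'):
    p=r.capture(c);f=p['frame']
    for n in ('tin_mid','tin_front_pad'): print(c,n,[(np.round(d['centre'],3).tolist(),round(d['conf'],2)) for d in r.spot_in(n,p)[:3]])
    if c=='wrist': cv2.imwrite('pics/wrist2.png',f[:,:,::-1])
    else: cv2.imwrite('pics/scene2.png',cv2.resize(f[150:300,200:400,::-1],(800,600)))
E
```

```text
time: 4.75
eef_pos: [0.5994, 0.3174, 0.1006]
eef_rot: [0.053, 0.999, 0.001, 0.001]
ft_force: [-1.0, 0.3, 5.0]
finger_gap: 0.0005
grasp_force: 2.1
scene tin_mid [([0.394, 0.323, 0.058], 0.59), ([0.46, 0.322, 0.132], 0.55), ([0.629, 0.412, 0.045], 0.44)]
scene tin_front_pad [([0.46, 0.318, 0.128], 0.7)]
wrist tin_mid [([0.627, 0.416, 0.049], 0.8)]
wrist tin_front_pad [([0.529, 0.326, 0.126], 0.56)]
```

View pics/scene2.png

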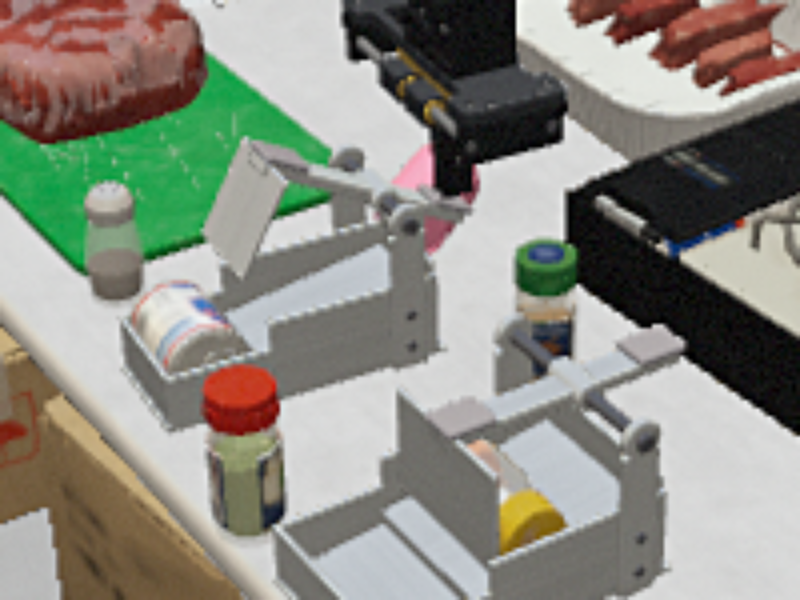

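The tin lies in the tray (scene crop 185,325), the gate is up, and nothing else has moved. Next: lift, go 131 mm forward along the lever (tool +x), then press the front pad.

```bash
python3 -m crank '[[0,0,-20,0,0,0],[0,0,-55,0,0,0],[0,0,-90,0,0,0],[10,0,-108,0,0,0],[45,0,-110,0,0,0],[85,0,-110,0,0,0],[115,0,-110,0,0,0],[130,0,-105,0,0,0],[131,0,-90,0,0,0],[131,0,-85,0,0,0],[131,0,-85,0,0,0]]'
python3 - <<'E'
from h import *
p=r.capture('wrist');cv2.imwrite('pics/wrist3.png',p['frame'][:,:,::-1])
print(rel([.4684,.3309,.125],np.pi/2-.106))
E
```

```text
time: 6.15
eef_pos: [0.4679, 0.3309, 0.1836]
eef_rot: [0.053, 0.999, -0.0, -0.001]
ft_force: [0.6, 0.4, -1.3]
finger_gap: 0.0003
grasp_force: 0.0
(array([ 0.1, -0.1, 59.2]), array([ 0.   , -0.   , -0.001]))
```

View pics/wrist3.png

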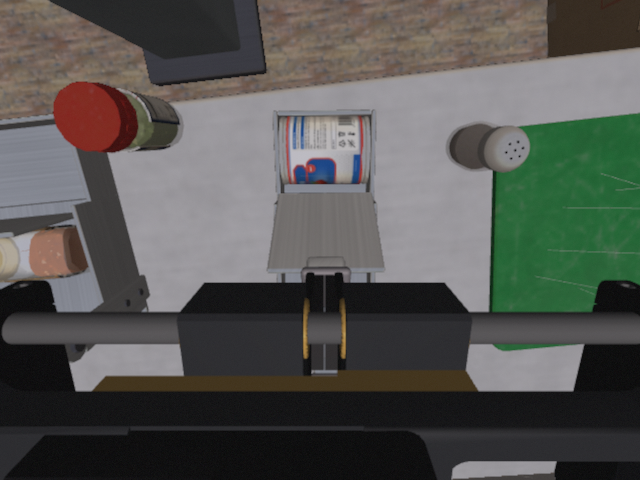

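The wrist view shows the tin against the lip (325,150), the raised gate (326,232), and the fingers over the front pad (325,270). Press down to just past the pad's shut level.

```bash
python3 -m crank '[[0,0,10,0,0,0],[0,0,18,0,0,0],[0,0,25,0,0,0],[0,0,32,0,0,0],[0,0,39,0,0,0],[0,0,46,0,0,0],[0,0,52,0,0,0],[0,0,56,0,0,0],[0,0,59,0,0,0],[0,0,61,0,0,0],[0,0,61,0,0,0]]'
```

```text
time: 7.3
eef_pos: [0.4677, 0.3309, 0.1252]
eef_rot: [0.053, 0.999, -0.0, -0.0]
ft_force: [-4.8, -0.6, 12.8]
finger_gap: 0.0003
grasp_force: 6.4
```

```bash
python3 -m crank '[[0,0,1,0,0,0],[0,0,2,0,0,0],[0,0,2,0,0,0],[0,0,2,0,0,0]]'; python3 -m crank '[[0,0,-10,0,0,0],[0,0,-40,0,0,0],[0,0,-80,0,0,0],[60,0,-110,0,0,0],[100,0,-120,0,0,0],[100,0,-120,0,0,0],[100,0,-120,0,0,0]]'
python3 - <<'E'
from h import *
p=r.capture('scene');cv2.imwrite('pics/scene4.png',cv2.resize(p['frame'][150:300,200:400,::-1],(800,600)))
for n in ('tin_mid','tin_front_pad','tin_rear_pad'): print(n,[(np.round(d['centre'],3).tolist(),round(d['conf'],2)) for d in r.spot_in(n,p)[:3]])
E
```

```text
time: 7.7
eef_pos: [0.4677, 0.3309, 0.125]
eef_rot: [0.053, 0.999, -0.0, 0.0]
ft_force: [-7.7, -2.6, 22.4]
finger_gap: 0.0005
grasp_force: 11.6
time: 8.4
eef_pos: [0.3679, 0.342, 0.2423]
eef_rot: [0.052, 0.999, 0.0, 0.001]
ft_force: [1.0, 0.6, 0.4]
finger_gap: 0.0007
grasp_force: 0.0
tin_mid [([0.394, 0.323, 0.059], 0.69), ([0.635, 0.392, 0.039], 0.55)]
tin_front_pad [([0.495, 0.32, 0.12], 0.59)]
tin_rear_pad [([0.495, 0.323, 0.125], 0.71)]
```

View pics/scene4.png

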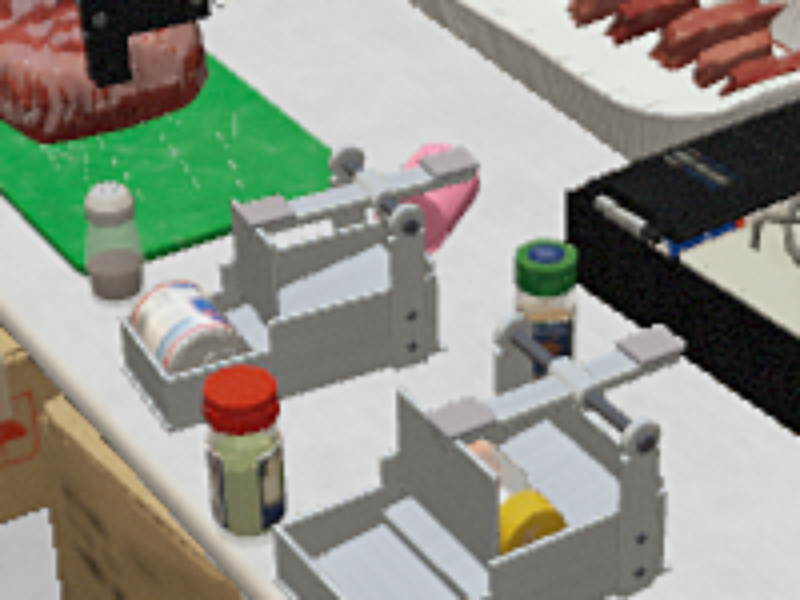

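The gate is shut and the lever level (front pad 262,208; rear pad 450,162). The tin is in the tray (185,325), nothing else has moved, and the gripper is clear.

```bash
python3 -c "from bench import r; print(r.close_job())"
```

```text
the job is handed in; nothing more can be done
None
```

The tin rolled into the catch tray and the gate is fully shut again; the last picture before I handed in shows the other dispenser and everything around unmoved, and the job took about 8.5 s of the 48 s allowed.

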